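Comb the stray pens into the grooves of the pen tray

ROBOT

A 7-joint arm with a two-finger parallel gripper is mounted at the origin on the work surface. World frame = base frame: x ahead of the robot, y to its left, z up, the work surface at z = 0. Lengths are in m, angles in rad, forces in N, time in s.
With the tool pointing down it reaches from about 0.4 to 0.85 m from the base axis. Payload 4.4 kg.
Tool frame: the origin (TCP) lies midway between the tips of the shut fingers; the grasp point (between the pads) lies 19 mm behind it (bot.grip_depth is the z of the grasp point in the tool frame, in m); z points along the fingers, y is the line along which they close (so a half turn about z gives the same grasp; the last joint's range is limited). The gripper opens to 94 mm and grips with 3 to 60 N. Pads are 16 mm wide; open, the fingers measure 119 mm over their backs; the gripper's body (75 mm by 177 mm) begins 78 mm behind the grasp point.
Start: joints at [-1.365, 0.628, 0.038, 1.517, -0.027, 0.996, -0.02], TCP at [0.174, 0.626, 0.205] pointing down, gripper open.
Joint ranges: [-3.06, 3.06], [-0.37, 2.12], [-1.25, 1.32], [0.18, 2.47], [-1.1, 4.24], [0.23, 1.98], [-2.94, 2.94]. Speed limits (rad/s): [2.57, 2.57, 3.14, 3.14, 3.14, 3.14, 3.14].

INTERFACE

Orientations are given as a rotation vector (axis times angle).
In Python, from station import bot gives the robot as it stands. The module is installed in compiled form; this text tells all that it offers.
- The arm moves only by the shell command python3 -m handwheel 'ROWS' [FORCE]. ROWS is a JSON object of lists of equal length, an entry for each row: "linear": the shift along the tool's x, y, z in m, a list of three; "rotation": the turn, a rotation vector about the tool's x, y, z in degrees, a list of three; "gripper": the closure, from 0 (fully open) to 1 (shut). A call has 1 to 8 rows; each row shifts and turns the commanded pose from where the row before left it, along the tool's axes as they then stand; what a row does not reach is not made up. A row lasts 1/8 s, in which the tool goes at most 62.5 mm and 10.7 degrees, less where a joint would pass 70% of its speed; a pose out of reach is approached as far as the arm can. A call is refused whole if a number of a shift passes 0.0625 or a number of a turn 10.7, either way. A call with a gripper value outside its range is refused whole. The fingers move at their own pace and stop on an object; FORCE is the grip in N (left out, the last holds). Time passes only in rows, so rows that do not move let the fingers close. It gives the time, the measured TCP pose, the force, the opening and the grip force at its end, in the units of the state.
- bot.get_obs(): the state, without advancing time (a new reading comes with each control period).
- bot.snapshot(name): name is "scene" or "top"; returns (picture, depth): 384x512x3 uint8, red, green, blue; 384x512 float32, m along the optical axis (not along the pixel's ray), 0 where there is no reading.
- bot.camera_info(name): a dict with "vfov" (degrees; the focal length in pixels is half the picture's height over the tangent of half this angle, whatever the lens; pixels are square), "cx", "cy" (the principal point, pixels), "origin" and "rotation" of the camera in the world. Camera axes: x right, y up, looking along -z (the intrinsics and any distortion apply to the point x, -y, -z); pixel columns grow to the right and rows downward; lengths in m; the calibration is good to about 2 mm. A picture is of the moment at which its call begins. camera_info takes no time and is no camera call.
- bot.job_done(): hands the job in; it is judged then, once.
The state is a dict: "clock": time; "joint_pos": joint angles; "qvel": joint speeds; "joint_torque": joint torques, N m; "eef_pos": TCP position; "tcp_rot": TCP orientation; "ft_force": force on the tool from outside, world axes, zero at the start; "torque": the same for the moment, N m; "finger_gap": finger opening in m; "grip_force": force on a finger pad.
Only numpy, scipy, OpenCV 4.12 (cv2) and the standard library are available. Lean on these libraries where they do the work, as an engineer would, in place of code of your own. Each camera call takes 0.05 s, during which the arm holds its last target. There are 200 camera calls.

TASK

Three pens lie askew across the ribs of the wooden pen tray. Take the wooden hand rake from its cork mat, set it down gently on the tray's bare ledge with its row of teeth parallel to the grooves, and comb it slowly across to the far wall, its teeth kept in light, steady contact with the rib tops all the way, so that every pen ends lying down in a groove (comb again if one does not). Do not bear down hard, on the tray or on a pen, and keep the fingers off both; then stand the rake upright on its mat again, lengthwise and about central, and leave everything else on the counter as it is.

Things in the scene. Friction and masses are not known exactly. Their poses are not given: they have to be found in the camera images.
- tray: wooden pen tray, 156 (x) x 194 (y) x 24 mm tall, held by suction feet; origin under its centre, z up. Walls 3 mm thick, tops 24 mm above the underside. Along its -y wall lies a flat bare ledge, the rest (y -52 to +94 mm) is grooved parallel to x. The readings are too coarse for the touch it needs: go by feel. Combing over the ribs with more than about 15 N, or a knock of 20 N, scores the wood
- ledge (a point): middle of the tray's bare ledge, on its top: 42 mm wide (tray y -94 to -52 mm), 150 mm long, 16 mm above the tray's underside
- ribs (a point): middle of the grooved part, at ledge height (tray y +21 mm, z 16 mm). Eight grooves 13 mm wide, 12 mm deep, 150 mm long, at tray y = -45.5, -26.5, -7.5, 11.5, 30.5, 49.5, 68.5, 87.5 mm, parted by 6 mm ribs with round tops. The rib tops are not level but crowned: level with the ledge at the edges, about 2 mm higher halfway. A pen down in a groove has its axis 9.5 mm above the tray's underside, its top 1 mm or more below the ribs
- rake: beech hand rake, about 140 g, standing on its teeth on the mat; origin under its centre, between the tooth tips, z up. Bar 132 mm long (x), 28 thick (y), 24 to 40 mm above the tips; seven teeth 8 mm wide (x), 28 deep (y), 20 apart, with rounded feet that slide over ribs. From mid-bar rises the grip, 40 (x) x 22 mm (y), 40 to 90 mm above the tips, grasped across its 22 mm. Same both ways round
- mat: cork mat 170 mm (x) x 90 mm (y), 5 mm thick, fixed; the rake's place, its bar along the mat's x; origin under its centre
- pen_a: erasable pen, a round rod 11 mm in diameter and 135 mm long with rounded ends, 14 g; origin at its middle on its axis, x axis along it. It starts lying askew (15 to 30 degrees) across the rib tops, its axis 22 to 23 mm above the tray's underside, nearest to the ledge
- pen_b: erasable pen, a round rod 11 mm in diameter and 135 mm long with rounded ends, 14 g; origin at its middle on its axis, x axis along it. It starts lying askew (15 to 30 degrees) across the rib tops, its axis 22 to 23 mm above the tray's underside, the middle one
- pen_c: erasable pen, a round rod 11 mm in diameter and 135 mm long with rounded ends, 14 g; origin at its middle on its axis, x axis along it. It starts lying askew (15 to 30 degrees) across the rib tops, its axis 22 to 23 mm above the tray's underside, farthest from the ledge
- pen_d: erasable pen, a round rod 11 mm in diameter and 135 mm long with rounded ends, 14 g; origin at its middle on its axis, x axis along it. It starts already down in the groove at y = 30.5 mm of the tray; the rake passes over it. Any pen may wedge between the teeth and a rib: the drag then climbs; easing the rake back a few millimetres frees it
- spoonrest: stainless steel spoon rest, about 180 x 96 mm, with two more erasable pens lying on it that stay there, origin under the round bowl; bystander
- owlpot: ceramic owl pen pot with pencils in it, 82 mm across, 98 mm tall (150 mm with the pencils), origin under its centre; bystander
- sharpener: sharpener cube of 30 mm, origin under its centre; bystander
- mug: ceramic mug, 82 mm across, 92 mm tall, origin under its centre; bystander
- eraser: grey block eraser 105 x 50 x 28 mm, origin under its centre; bystander
Not all that is in view belongs to the job. What is shaped like the pen_c but orange is not meant.

How it is judged:
On the way, in this order (a step that is already met when the one before it is completed fails the run):
1. the rake is lifted clear of its mat (z of rake in the frame of mat above 0.03 m), for 0.1 s.
2. the rake rests on the tray's ledge, teeth parallel to the grooves, pressed with more than 1 N (contact force between rake and tray above 1 N and y of rake in the frame of tray between -0.094 and -0.055 m and angle between rake's own z axis and vertical below 0.12 rad and angle between the x axis of rake and the x axis of tray, either way round below 0.15 rad), for 0.2 s.
3. still pressed on the tray with more than 1 N over the first ribs (contact force between rake and tray above 1 N and y of rake in the frame of tray between -0.035 and 0 m and angle between rake's own z axis and vertical below 0.12 rad and angle between the x axis of rake and the x axis of tray, either way round below 0.15 rad), for 0.6 s.
4. still pressed over the middle ribs (contact force between rake and tray above 1 N and y of rake in the frame of tray between 0.005 and 0.045 m and angle between rake's own z axis and vertical below 0.12 rad and angle between the x axis of rake and the x axis of tray, either way round below 0.15 rad), for 0.6 s.
5. still pressed when the teeth near the far wall (contact force between rake and tray above 1 N and y of rake in the frame of tray between 0.05 and 0.094 m and angle between rake's own z axis and vertical below 0.12 rad and angle between the x axis of rake and the x axis of tray, either way round below 0.15 rad), for 0.6 s.
At the end, for the whole second after the job is handed in: All four pens at rest down in grooves (axis 6 to 12.5 mm above the tray's underside, within 0.06 rad of the grooves and 20 mm of their middle lengthwise); the rake upright (0.06 rad), at rest on its mat, within 35 mm (x), 32 mm (y) and 0.3 rad of the mat (z of pen_a in the frame of tray between 0.006 and 0.0125 m and angle between the x axis of each of pen_a, pen_b, pen_c, pen_d and the x axis of tray, either way round below 0.06 rad and y of pen_a in the frame of tray between -0.052 and 0.094 m and x of pen_a in the frame of tray between -0.02 and 0.02 m and linear speed of each of pen_a, pen_b, pen_c, pen_d, rake below 0.02 m/s and z of pen_b in the frame of tray between 0.006 and 0.0125 m and y of pen_b in the frame of tray between -0.052 and 0.094 m and x of pen_b in the frame of tray between -0.02 and 0.02 m and z of pen_c in the frame of tray between 0.006 and 0.0125 m and y of pen_c in the frame of tray between -0.052 and 0.094 m and x of pen_c in the frame of tray between -0.02 and 0.02 m and z of pen_d in the frame of tray between 0.006 and 0.0125 m and y of pen_d in the frame of tray between -0.052 and 0.094 m and x of pen_d in the frame of tray between -0.02 and 0.02 m and angle between rake's own z axis and vertical below 0.06 rad and z of rake in the frame of mat between 0.002 and 0.009 m and x of rake in the frame of mat between -0.035 and 0.035 m and y of rake in the frame of mat between -0.032 and 0.032 m and angle between the x axis of rake and the x axis of mat, either way round below 0.3 rad); the robot touches nothing.
It fails at once if the rake bears on the tray with more than 20 N (contact force between rake and tray above 20 N).
It fails at once if the rake bears on the ribs with more than 15 N while combing (contact force between rake and tray above 15 N and y of rake in the frame of tray above -0.045 m and horizontal distance between rake and tray below 0.11 m).
It fails at once if a pen is squeezed by the rake with more than 15 N (contact force between rake and pen_a above 15 N or contact force between rake and pen_b above 15 N or contact force between rake and pen_c above 15 N or contact force between rake and pen_d above 15 N).
It fails at once if the fingers touch a pen or the tray (contact force between the fingers and pen_a above 0.3 N or contact force between the fingers and pen_b above 0.3 N or contact force between the fingers and pen_c above 0.3 N or contact force between the fingers and pen_d above 0.3 N or contact force between the fingers and tray above 0.3 N).
It fails at once if another thing on the counter is disturbed (distance of any of spoonrest, owlpot, sharpener, mug, eraser from where it was at the start of the episode above 0.015 m).
It also fails if it takes over 72 s, if anything falls off the work surface, if the arm or the gripper's body presses on something with over 40 N, if the wrist force passes 120 N, or if a joint passes its speed limit or range.

## Working session

There is one attempt and no reset: what is moved stays moved. The work goes in short steps, Python scripts to look and compute and a shell command to move; the robot and the scene stay as the last step left them, time stands still between calls to the robot, and variables do not carry over. Pictures are saved under pics/ and viewed, at most 10 in all, crops included, and the job is handed in when it is done.

```bash
mkdir -p pics; python3 - <<'E'
from station import bot
import cv2,numpy as np
for n in("scene","top"):
    p,d=bot.snapshot(n); np.savez(f"{n}.npz",p=p,d=d)
    cv2.imwrite(f"pics/{n}1.png",cv2.resize(p[:,:,::-1],(800,600),interpolation=cv2.INTER_CUBIC))
    print(n,bot.camera_info(n))
print(bot.get_obs())
E
```

```text
scene {'vfov': 52.269377972930215, 'cx': 251.26604031004177, 'cy': 199.5820307581132, 'origin': array([1.09437577, 0.6468881 , 0.86855483]), 'rotation': array([0.35351405, 0.94457836, 2.29431068])}
top {'vfov': 50.06051897960279, 'cx': 261.4378918677485, 'cy': 195.9446756897734, 'origin': array([ 3.37978355e-01, -7.05725777e-04,  1.26483125e+00]), 'rotation': array([ 0.14286868, -0.1364201 , -1.58443379])}
{'clock': 0.1, 'joint_pos': array([-1.36478214,  0.62925124,  0.03843016,  1.51824996, -0.02697113,
        0.99631664, -0.02001483]), 'qvel': array([-0.00020813, -0.00366898, -0.00122211, -0.00140803,  0.00029922,
       -0.00152511,  0.00141131]), 'joint_torque': array([ 3.29361537e-03, -5.50791550e+01,  1.14796054e+00, -1.87116927e+01,
       -5.20131318e-02,  1.91598275e-02,  3.94206063e-05]), 'eef_pos': array([0.17432146, 0.6255656 , 0.20465315]), 'tcp_rot': array([-4.25604025e-01, -3.11242790e+00,  2.66383495e-03]), 'ft_force': array([ 0.02810272, -0.15732722,  0.13730194]), 'torque': array([-0.01822461, -0.00561414, -0.03180803]), 'grip_force': 0.0, 'finger_gap': 0.09409910267222177}
```

View pics/scene1.png

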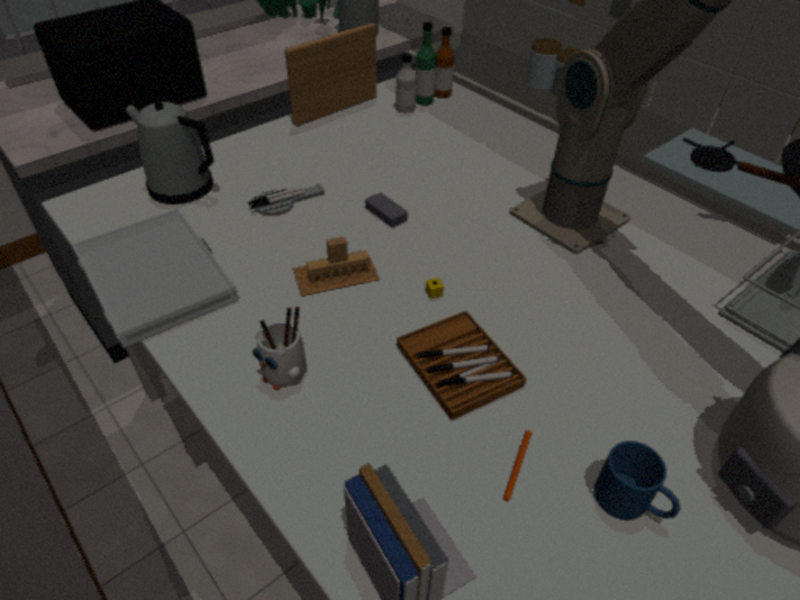

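View pics/top1.png

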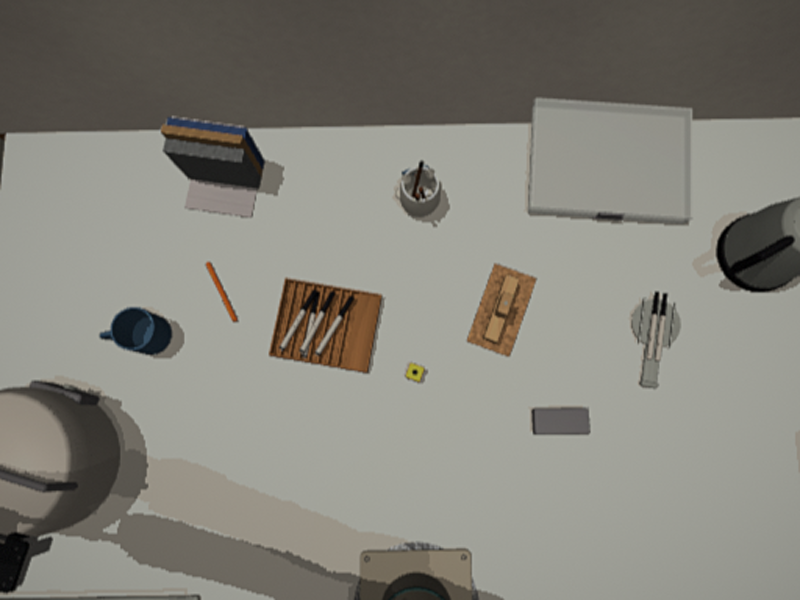

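The scene picture shows the tray around (460,363), the rake on its cork mat at (336,262), and the loose orange pen at (518,465). In the top picture, the tray is at (327,325), with three white and black pens and its bare ledge to the right. The rake and mat are at (502,310), and the orange pen at (222,292) is a decoy. I'll crop closer.

```bash
cat > h.py <<'E'
import numpy as np,cv2
from scipy.spatial.transform import Rotation as R
from station import bot
def px2w(n,u,v,z):
    "pixel -> world point on plane height z"
    c=bot.camera_info(n); f=192/np.tan(np.radians(c["vfov"]/2))
    r=R.from_rotvec(c["rotation"]).apply([(u-c["cx"])/f,-(v-c["cy"])/f,-1]); o=c["origin"]
    return o+r*(z-o[2])/r[2]
def dep(n,d):
    c=bot.camera_info(n); f=192/np.tan(np.radians(c["vfov"]/2))
    v,u=np.mgrid[:384,:512]
    P=np.stack([(u-c["cx"])/f*d,-(v-c["cy"])/f*d,-d],-1)
    return R.from_rotvec(c["rotation"]).apply(P.reshape(-1,3)).reshape(384,512,3)+c["origin"]
def w2px(n,P):
    c=bot.camera_info(n); f=192/np.tan(np.radians(c["vfov"]/2))
    q=R.from_rotvec(c["rotation"]).inv().apply(np.asarray(P)-c["origin"])
    return np.stack([c["cx"]+f*q[...,0]/-q[...,2],c["cy"]-f*q[...,1]/-q[...,2]],-1)
E
python3 - <<'E'
from h import *
z=np.load("top.npz");p=z["p"];W=dep("top",z["d"])
c=p[160:245,165:350,::-1]
c=cv2.resize(c,None,fx=4,fy=4,interpolation=cv2.INTER_CUBIC)
cv2.imwrite("pics/crop.png",cv2.convertScaleAbs(c,alpha=1.7))
hsv=cv2.cvtColor(p,cv2.COLOR_RGB2HSV)
for nm,(u0,u1) in dict(tray=(165,255),mat=(290,350)).items():
    m=np.zeros((384,512),np.uint8)
    m[160:250,u0:u1]=(hsv[160:250,u0:u1,1]>85)*255
    m=cv2.morphologyEx(m,cv2.MORPH_OPEN,np.ones((3,3)))
    n,l,s,_=cv2.connectedComponentsWithStats(m); i=1+s[1:,4].argmax()
    cs,_=cv2.findContours((l==i).astype(np.uint8),cv2.RETR_EXTERNAL,cv2.CHAIN_APPROX_NONE)
    r=cv2.minAreaRect(cs[0]); b=cv2.boxPoints(r)
    zt=.024 if nm=="tray" else .005
    B=np.array([px2w("top",*q,zt) for q in b]);print(nm,s[i,4],b.round(1).tolist());print(B.round(4),B.mean(0).round(4),np.linalg.norm(np.diff(B,axis=0),axis=1).round(4))
m=W[...,2]; sel=(m>.07)&(m<.13); sel[:, :290]=0;sel[:,350:]=0;sel[:160]=0;sel[245:]=0
G=W[sel];print("grip",len(G),G.mean(0),G[:,2].max(),G[:,:2].min(0),G[:,:2].max(0))
E
```

```text
tray 2663 [[171.8000030517578, 227.0], [180.5, 177.3000030517578], [243.89999389648438, 188.39999389648438], [235.10000610351562, 238.10000610351562]]
[[0.4701 0.2756 0.024 ]
 [0.6239 0.2517 0.024 ]
 [0.5849 0.0561 0.024 ]
 [0.4329 0.084  0.024 ]] [0.528  0.1668 0.024 ] [0.1556 0.1995 0.1546]
mat 1502 [[298.20001220703125, 217.8000030517578], [316.20001220703125, 168.39999389648438], [343.29998779296875, 178.1999969482422], [325.29998779296875, 227.6999969482422]]
[[ 0.4933 -0.1098  0.005 ]
 [ 0.6489 -0.1716  0.005 ]
 [ 0.6156 -0.255   0.005 ]
 [ 0.4614 -0.1917  0.005 ]] [ 0.5548 -0.182   0.005 ] [0.1674 0.0898 0.1667]
grip 117 [ 0.55065877 -0.17473492  0.09304095] 0.1006382929668066 [ 0.53188631 -0.19110838] [ 0.57113245 -0.1600054 ]
```

View pics/crop.png

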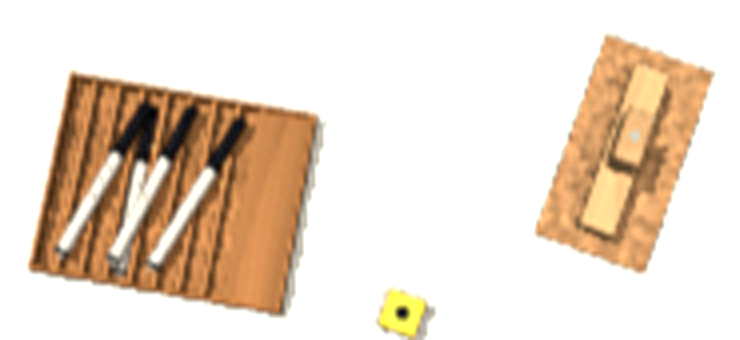

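The crop shows the tray's ledge on its right side, x 240–300. pen_a runs (152,265)–(240,122), pen_b (113,258)–(190,110) and pen_c (62,250)–(150,105), with pen_d in its groove under pen_b. The three white pens match the description; the orange one lies outside this crop. The rake's grip top is at (637,137). Next I'll get its pose and the tray corners.

```bash
python3 - <<'E'
from h import *
z=np.load("top.npz");W=dep("top",z["d"])
o=bot.get_obs();print("tool axes\n",R.from_rotvec(o["tcp_rot"]).as_matrix().round(3),bot.grip_depth)
print("blob",W[294,25],W[330,10],"counter z",np.median(W[250:270,200:240,2]))
f=lambda u,v:(165+(u+.5)/4-.5,160+(v+.5)/4-.5)
for n,zz,L in(("tray",.024,[(72,73),(320,116),(283,314),(31,269)]),("bar",.045,[(630,65),(671,75),(616,238),(577,226)]),("grip",.095,[(622,107),(652,110),(645,165),(610,160)]),("pens",.0225,[(240,122),(152,265),(190,110),(113,258),(150,105),(62,250)])):
    P=np.array([px2w("top",*f(*q),zz)for q in L]);print(n,P.round(4).tolist(),P.mean(0).round(4),np.linalg.norm(np.roll(P,-1,0)-P,axis=1).round(3))
sl=np.zeros((384,512),bool);sl[160:245,290:350]=1
for a,b in((.088,.106),(.037,.054)):
    G=W[sl&(W[...,2]>a)&(W[...,2]<b)][:,:2].astype(np.float32);print(len(G),cv2.minAreaRect(G),G.mean(0))
sl[:]=0;sl[165:250,165:255]=1
G=W[sl&(W[...,2]>.012)&(W[...,2]<.035)][:,:2].astype(np.float32);print(len(G),cv2.minAreaRect(G))
# scene camera crop
p,d=np.load("scene.npz")["p"],np.load("scene.npz")["d"];S=dep("scene",d)
s2=np.zeros((384,512),bool);s2[195:270,250:340]=1
G=S[s2&(S[...,2]>.012)&(S[...,2]<.035)][:,:2].astype(np.float32);print("scene tray",len(G),cv2.minAreaRect(G))
s2[:]=0;s2[145:190,180:250]=1
for a,b in((.06,.106),(.037,.054)):
    G=S[s2&(S[...,2]>a)&(S[...,2]<b)][:,:2].astype(np.float32);print("scene rake",len(G),cv2.minAreaRect(G))
c=p[145:270,180:340,::-1]
cv2.imwrite("pics/crop2.png",cv2.convertScaleAbs(cv2.resize(c,None,fx=4.5,fy=4.5,interpolation=cv2.INTER_CUBIC),alpha=1.7))
E
```

```text
tool axes
 [[-0.963  0.268 -0.   ]
 [ 0.268  0.963 -0.002]
 [-0.    -0.002 -1.   ]] -0.0188
blob [0.28822974 0.60200471 0.20492994] [0.2013115  0.63367595 0.20218276] counter z 0.0005345795953317634
tray [[0.6218, 0.2452, 0.024], [0.5843, 0.0537, 0.024], [0.4329, 0.0832, 0.024], [0.4704, 0.2738, 0.024]] [0.5274 0.164  0.024 ] [0.195 0.154 0.194 0.154]
bar [[0.6152, -0.1831, 0.045], [0.6068, -0.2138, 0.045], [0.4833, -0.1669, 0.045], [0.4929, -0.1382, 0.045]] [ 0.5496 -0.1755  0.045 ] [0.032 0.132 0.03  0.13 ]
grip [[0.5728, -0.1684, 0.095], [0.5701, -0.1901, 0.095], [0.5298, -0.1832, 0.095], [0.534, -0.1581, 0.095]] [ 0.5517 -0.175   0.095 ] [0.022 0.041 0.025 0.04 ]
pens [[0.5811, 0.1154, 0.0225], [0.4719, 0.1824, 0.0225], [0.5912, 0.154, 0.0225], [0.4778, 0.212, 0.0225], [0.5957, 0.1848, 0.0225], [0.4846, 0.2509, 0.0225]] [0.5337 0.1832 0.0225] [0.128 0.123 0.127 0.121 0.129 0.166]
102 ((0.552472710609436, -0.17596255242824554), (0.021686900407075882, 0.03979402780532837), 69.76726531982422) [ 0.55169153 -0.17574136]
280 ((0.5526462197303772, -0.17622822523117065), (0.02784988284111023, 0.1323421150445938), 68.73567199707031) [ 0.54845303 -0.17324656]
2036 ((0.5300880074501038, 0.16640786826610565), (0.19448041915893555, 0.15666240453720093), 78.97586822509766)
scene tray 2205 ((0.5282801389694214, 0.1691671907901764), (0.1974879801273346, 0.15919345617294312), 78.95856475830078)
scene rake 153 ((0.5517112612724304, -0.17265614867210388), (0.02743641659617424, 0.04051072150468826), 67.89373016357422)
scene rake 247 ((0.5522642731666565, -0.17338907718658447), (0.030420158058404922, 0.1312699317932129), 69.76066589355469)
```

View pics/crop2.png

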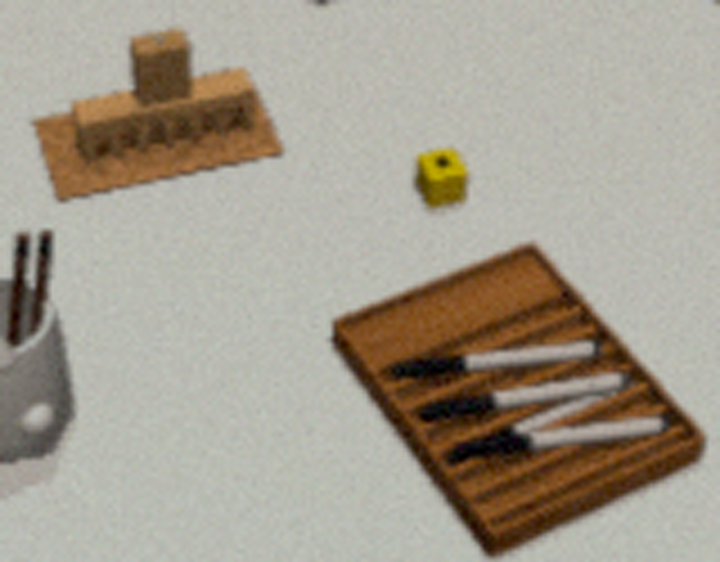

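Both cameras agree. The tray is at about (0.529, 0.167) with its x axis at -11°, and the rake at about (0.552, -0.1755) with its bar at -20.7°. I'll move above the rake.

```bash
python3 -m handwheel '{"linear":[[-0.045,-0.025,0],[-0.045,-0.025,0],[-0.045,-0.025,0],[-0.045,-0.025,0],[-0.045,-0.025,0],[-0.045,-0.025,0],[-0.045,-0.025,0],[-0.045,-0.025,0]],"rotation":[[0,0,5.2],[0,0,0],[0,0,0],[0,0,0],[0,0,0],[0,0,0],[0,0,0],[0,0,0]],"gripper":[0,0,0,0,0,0,0,0]}' 30
python3 -m handwheel '{"linear":[[-0.045,-0.025,0],[-0.026,-0.043,0],[-0.026,-0.043,0],[-0.026,-0.043,0],[-0.026,-0.043,0],[-0.026,-0.043,0],[-0.026,-0.043,0],[-0.026,-0.043,0]],"rotation":[[0,0,0],[0,0,0],[0,0,0],[0,0,0],[0,0,0],[0,0,0],[0,0,0],[0,0,0]],"gripper":[0,0,0,0,0,0,0,0]}'
python3 -m handwheel '{"linear":[[-0.026,-0.043,0],[-0.026,-0.043,0],[0,0,0]],"rotation":[[0,0,0],[0,0,0],[0,0,0]],"gripper":[0,0,0]}'
cat > st.py <<'E'
from h import *
import sys
o=bot.get_obs();M=R.from_rotvec(o["tcp_rot"]).as_matrix()
print(o["clock"],o["eef_pos"].round(4),"tiltdeg",np.degrees(M[:2,2]).round(2),"yang",np.degrees(np.arctan2(M[1,1],M[0,1])).round(2),o["ft_force"].round(2),o["torque"].round(2),o["finger_gap"].round(4))
if len(sys.argv)>1: print("tool delta",(M.T@(np.array(eval(sys.argv[1]))-o["eef_pos"])).round(4))
E
python3 st.py "[.552,-.1755,.059]"
```

```text
clock: 1.1
eef_pos: [0.4443, 0.3132, 0.2053]
tcp_rot: [-0.566, -3.09, 0.0]
ft_force: [0.8, 1.2, 0.5]
finger_gap: 0.0941
grip_force: 0.0
clock: 2.1
eef_pos: [0.5401, -0.0722, 0.2052]
tcp_rot: [-0.566, -3.09, -0.0]
ft_force: [1.1, 0.5, -0.0]
finger_gap: 0.0942
grip_force: 0.0
clock: 2.48
eef_pos: [0.5576, -0.1751, 0.205]
tcp_rot: [-0.578, -3.088, 0.005]
ft_force: [-0.7, 0.6, -0.5]
finger_gap: 0.0941
grip_force: 0.0Traceback (most recent call last):
  File "st.py", line 4, in <module>
    print(o["clock"],o["eef_pos"].round(4),"tiltdeg",np.degrees(M[:2,2]).round(2),"yang",np.degrees(np.arctan2(M[1,1],M[0,1])).round(2),o["ft_force"].round(2),o["torque"].round(2),o["finger_gap"].round(4))
                                                                                                                                                                                    ^^^^^^^^^^^^^^^^^^^^^
AttributeError: 'float' object has no attribute 'round'
```

```bash
sed -i 's/o\["finger_gap"\].round(4)/round(o["finger_gap"],4)/' st.py
python3 -m handwheel '{"linear":[[0.005,-0.002,0.04],[0,0,0.04],[0,0,0.03],[0,0,0.02],[0,0,0.01],[0,0,0.006],[0,0,0]],"rotation":[[0,0,0],[0,0,0],[0,0,0],[0,0,0],[0,0,0],[0,0,0],[0,0,0]],"gripper":[0,0,0,0,0,0,0]}'
python3 st.py "[.552,-.1755,.059]"
```

```text
clock: 3.35
eef_pos: [0.553, -0.1694, 0.0596]
tcp_rot: [0.566, 3.09, 0.0]
ft_force: [0.2, -1.2, -0.3]
finger_gap: 0.094
grip_force: 0.0
3.35 [ 0.553  -0.1694  0.0596] tiltdeg [0.01 0.01] yang 69.24 [ 0.17 -1.19 -0.34] [-0.03  0.03  0.02] 0.094
tool delta [-0.0012 -0.0061  0.0006]
```

```bash

python3 -m handwheel '{"linear":[[0,-0.002,0],[0,0,0],[0,0,0],[0,0,0],[0,0,0],[0,0,0]],"rotation":[[0,0,0],[0,0,0],[0,0,0],[0,0,0],[0,0,0],[0,0,0]],"gripper":[0.6,0.8,1,1,1,1]}' 45
python3 st.py "[.552,-.1755,.059]"
python3 -m handwheel '{"linear":[[0,0,0],[0,0,0],[0,0,0]],"rotation":[[0,0,0],[0,0,0],[0,0,0]],"gripper":[1,1,1]}'
python3 st.py
```

```text
clock: 4.1
eef_pos: [0.5522, -0.1715, 0.0594]
tcp_rot: [-0.566, -3.09, -0.0]
ft_force: [-0.0, -0.5, -0.2]
finger_gap: 0.0371
grip_force: 0.0
4.1 [ 0.5522 -0.1715  0.0594] tiltdeg [-0.  0.] yang 69.23 [-0.05 -0.5  -0.22] [-0.04  0.02 -0.  ] 0.0371
tool delta [-0.0013 -0.0038  0.0004]
clock: 4.47
eef_pos: [0.5521, -0.1716, 0.0594]
tcp_rot: [-0.567, -3.09, 0.0]
ft_force: [-0.6, -0.1, 1.1]
finger_gap: 0.0219
grip_force: 45.0
4.475 [ 0.5521 -0.1716  0.0594] tiltdeg [-0.01 -0.01] yang 69.22 [-0.59 -0.11  1.08] [-0.1   0.06  0.  ] 0.0219
```

```bash

python3 -m handwheel '{"linear":[[0,0,-0.02],[0,0,-0.04],[0,0,-0.04],[0,0,0],[0.0125,0.0368,0],[0.0125,0.0368,0],[0.0125,0.0368,0],[0.0125,0.0368,0]],"rotation":[[0,0,0],[0,0,0],[0,0,-4.9],[0,0,-4.9],[0,0,0],[0,0,0],[0,0,0],[0,0,0]],"gripper":[1,1,1,1,1,1,1,1]}'
python3 -m handwheel '{"linear":[[0.0125,0.0368,0],[0.0125,0.0368,0],[0.0125,0.0368,0],[0,0,0.03],[0,0,0.03],[0,0,0.01],[0,0,0],[0,0,0]],"rotation":[[0,0,0],[0,0,0],[0,0,0],[0,0,0],[0,0,0],[0,0,0],[0,0,0],[0,0,0]],"gripper":[1,1,1,1,1,1,1,1]}'
python3 st.py "[.5155,.0976,.0704]"
python3 - <<'E'
from h import *
for n,(r,c) in dict(top=(slice(165,245),slice(165,255)),scene=(slice(175,275),slice(235,350))).items():
    p,d=bot.snapshot(n);np.savez(n+"2.npz",p=p,d=d);W=dep(n,d)
    s=np.zeros((384,512),bool);s[r,c]=1
    for a,b in((.048,.066),(.012,.035)):
        G=W[s&(W[...,2]>a)&(W[...,2]<b)][:,:2].astype(np.float32);print(n,a,len(G),cv2.minAreaRect(G))
    cv2.imwrite(f"pics/{n}2.png",cv2.convertScaleAbs(cv2.resize(p[r,c,::-1],None,fx=5,fy=5,interpolation=cv2.INTER_CUBIC),alpha=1.7))
a=cv2.imread("pics/top2.png");b=cv2.imread("pics/scene2.png")
h=500;im=np.hstack([cv2.resize(x,(int(x.shape[1]*h/x.shape[0]*.75),int(h*.75))) for x in(a,b)]);print(im.shape);cv2.imwrite("pics/both2.png",im)
E
```

```text
clock: 5.48
eef_pos: [0.5306, -0.0162, 0.1592]
tcp_rot: [-0.3, -3.127, -0.0]
ft_force: [-0.6, 0.3, -1.2]
finger_gap: 0.0217
grip_force: 45.0
clock: 6.48
eef_pos: [0.5161, 0.0981, 0.0903]
tcp_rot: [0.301, 3.126, 0.001]
ft_force: [0.8, -0.9, -0.9]
finger_gap: 0.0215
grip_force: 45.0
6.475 [0.5161 0.0981 0.0903] tiltdeg [0.09 0.02] yang 79.0 [ 0.79 -0.94 -0.89] [-0.02 -0.04  0.  ] 0.0215
tool delta [ 0.0006 -0.0006  0.0199]
top 0.048 0 ((0.0, 0.0), (0.0, 0.0), 0.0)
top 0.012 218 ((0.5307998061180115, 0.16661596298217773), (0.1953667253255844, 0.15618227422237396), 79.34712982177734)
scene 0.048 127 ((0.5201090574264526, 0.10878133028745651), (0.025792449712753296, 0.13142463564872742), 71.51465606689453)
scene 0.012 1950 ((0.5183782577514648, 0.11841720342636108), (0.3005257844924927, 0.15928740799427032), 79.25672149658203)
(375, 852, 3)
```

View pics/both2.png

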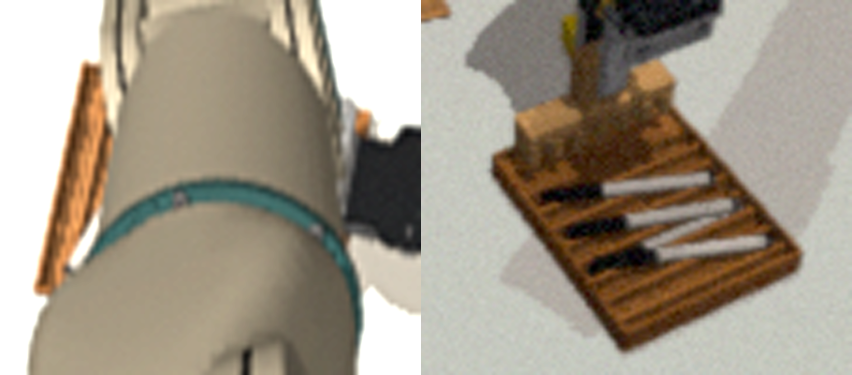

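The left half (top view) is mostly hidden by the arm. The right half shows the rake's bar at (595,110) square above the ledge, clear of pen_a at (540,190). I'll lower it by feel.

```bash

python3 -m handwheel '{"linear":[[0,0,0.006],[0,0,0.006],[0,0,0.002],[0,0,0.001],[0,0,0],[0,0,0]],"rotation":[[0,0,0],[0,0,0],[0,0,0],[0,0,0],[0,0,0],[0,0,0]],"gripper":[1,1,1,1,1,1]}'
python3 st.py "[.5155,.0976,.0704]"
python3 -m handwheel '{"linear":[[0,0,0.001],[0,0,0.0005],[0,0,0.0005],[0,0,0]],"rotation":[[0,0,0],[0,0,0],[0,0,0],[0,0,0]],"gripper":[1,1,1,1]}'
python3 st.py
python3 -m handwheel '{"linear":[[0,0,0.0005],[0,0,0.0005],[0,0,0]],"rotation":[[0,0,0],[0,0,0],[0,0,0]],"gripper":[1,1,1]}'
python3 st.py
```

```text
clock: 7.32
eef_pos: [0.5154, 0.0981, 0.0745]
tcp_rot: [0.3, 3.127, 0.0]
ft_force: [-0.8, -0.1, -1.7]
finger_gap: 0.0215
grip_force: 45.0
7.325 [0.5154 0.0981 0.0745] tiltdeg [0.01 0.  ] yang 79.03 [-0.77 -0.15 -1.68] [ 0.04 -0.   -0.01] 0.0215
tool delta [-0.0002 -0.0005  0.0041]
clock: 7.82
eef_pos: [0.5153, 0.098, 0.0724]
tcp_rot: [-0.3, -3.127, 0.0]
ft_force: [-0.6, 1.1, -2.1]
finger_gap: 0.0215
grip_force: 45.0
7.825 [0.5153 0.098  0.0724] tiltdeg [-0.01 -0.  ] yang 79.03 [-0.62  1.08 -2.15] [ 0.07 -0.   -0.02] 0.0215
clock: 8.2
eef_pos: [0.5153, 0.098, 0.0714]
tcp_rot: [-0.3, -3.127, 0.0]
ft_force: [-0.0, 0.5, -1.2]
finger_gap: 0.0218
grip_force: 45.0
8.2 [0.5153 0.098  0.0714] tiltdeg [-0.01 -0.  ] yang 79.02 [-0.02  0.48 -1.18] [-0.   -0.03  0.03] 0.0218
```

```bash

python3 -m handwheel '{"linear":[[0,0,0.0005],[0,0,0]],"rotation":[[0,0,0],[0,0,0]],"gripper":[1,1]}'|grep -E 'eef|ft_'
python3 -m handwheel '{"linear":[[0,0,0.0004],[0,0,0]],"rotation":[[0,0,0],[0,0,0]],"gripper":[1,1]}'|grep -E 'eef|ft_'
python3 -m handwheel '{"linear":[[0,0,0.0003],[0,0,0]],"rotation":[[0,0,0],[0,0,0]],"gripper":[1,1]}'|grep -E 'eef|ft_'
python3 st.py
```

```text
eef_pos: [0.5153, 0.098, 0.0709]
ft_force: [-0.4, -0.6, -1.6]
eef_pos: [0.5153, 0.098, 0.0705]
ft_force: [0.1, 0.1, -1.4]
eef_pos: [0.5154, 0.098, 0.0704]
ft_force: [0.5, -0.0, 0.1]
8.95 [0.5154 0.098  0.0704] tiltdeg [0. 0.] yang 79.02 [ 0.49 -0.04  0.06] [-0.05  0.12 -0.  ] 0.0216
```

```bash

python3 -m handwheel '{"linear":[[0,0,0.0003],[0,0,0]],"rotation":[[0,0,0],[0,0,0]],"gripper":[1,1]}'|grep -E 'eef|ft_'
python3 -m handwheel '{"linear":[[0,0,0.0002],[0,0,0]],"rotation":[[0,0,0],[0,0,0]],"gripper":[1,1]}'|grep -E 'eef|ft_'
python3 st.py
```

```text
eef_pos: [0.5154, 0.0981, 0.0704]
ft_force: [-1.5, -0.2, 5.6]
eef_pos: [0.5154, 0.0981, 0.0704]
ft_force: [-2.2, -0.5, 8.2]
9.45 [0.5154 0.0981 0.0704] tiltdeg [0.02 0.01] yang 79.02 [-2.2  -0.52  8.2 ] [-0.08  0.51  0.02] 0.0219
```

Contact is felt at about 9 N, with roughly 14 N/mm stiffness and the load toward one end. I'll ease off and level slightly.

```bash

python3 -m handwheel '{"linear":[[0,0,-0.0002],[0,0,0]],"rotation":[[0,0.3,0],[0,0,0]],"gripper":[1,1]}'|grep -E 'eef|ft_'
python3 st.py
python3 -m handwheel '{"linear":[[0,0,0],[0,0,0]],"rotation":[[0,0.2,0],[0,0,0]],"gripper":[1,1]}'|grep -E 'eef|ft_'
python3 st.py
```

```text
eef_pos: [0.5155, 0.0981, 0.0705]
ft_force: [-1.9, -1.6, 6.9]
9.7 [0.5155 0.0981 0.0705] tiltdeg [-0.26  0.07] yang 79.02 [-1.86 -1.59  6.88] [-0.15  0.21 -0.01] 0.0216
eef_pos: [0.5156, 0.098, 0.0706]
ft_force: [-2.0, -0.4, 6.8]
9.95 [0.5156 0.098  0.0706] tiltdeg [-0.45  0.1 ] yang 79.02 [-1.96 -0.38  6.83] [-0.2   0.18 -0.04] 0.0216
```

```bash

python3 -m handwheel '{"linear":[[0,0,-0.0002],[0,0.001,0],[0,0.0015,0],[0,0.0015,0]],"rotation":[[0,0,0],[0,0,0],[0,0,0],[0,0,0]],"gripper":[1,1,1,1]}'|grep -E 'eef|ft_'
python3 -m handwheel '{"linear":[[0,0.0015,0],[0,0.0015,0],[0,0.0015,0],[0,0.0015,0]],"rotation":[[0,0,0],[0,0,0],[0,0,0],[0,0,0]],"gripper":[1,1,1,1]}'|grep -E 'eef|ft_'
python3 st.py
```

```text
eef_pos: [0.5166, 0.1007, 0.0706]
ft_force: [-1.5, -2.5, 5.6]
eef_pos: [0.5181, 0.1068, 0.0706]
ft_force: [-0.2, -3.7, 5.4]
10.95 [0.5181 0.1068 0.0706] tiltdeg [-0.4   0.04] yang 78.95 [-0.15 -3.69  5.4 ] [-0.81 -0.18 -0.17] 0.0217
```

```bash

python3 -m handwheel '{"linear":[[0,0.0015,-0.0001],[0,0.0015,0],[0,0.0015,0]],"rotation":[[0,0,0],[0,0,0],[0,0,0]],"gripper":[1,1,1]}'|grep -E 'eef|ft_'
python3 -m handwheel '{"linear":[[0,0.001,0],[0,0.001,0]],"rotation":[[0,0,0],[0,0,0]],"gripper":[1,1]}'|grep -E 'eef|ft_'
python3 -m handwheel '{"linear":[[0,0.001,0],[0,0.001,-0.0001]],"rotation":[[0,0,0],[0,0,0]],"gripper":[1,1]}'|grep -E 'eef|ft_'
```

```text
eef_pos: [0.5188, 0.1119, 0.0705]
ft_force: [-0.4, -2.4, 5.5]
eef_pos: [0.5191, 0.1138, 0.0705]
ft_force: [0.6, -3.1, 6.0]
eef_pos: [0.5194, 0.1159, 0.0706]
ft_force: [0.9, -1.8, 3.8]
```

```bash

python3 -m handwheel '{"linear":[[0,0.001,-0.0001],[0,0.001,-0.0001]],"rotation":[[0,0,0],[0,0,0]],"gripper":[1,1]}'|grep -E 'eef|ft_'
python3 -m handwheel '{"linear":[[0,0.001,-0.0001],[0,0.001,-0.0001]],"rotation":[[0,0,0],[0,0,0]],"gripper":[1,1]}'|grep -E 'eef|ft_'
```

```text
eef_pos: [0.5195, 0.1183, 0.0706]
ft_force: [0.8, -1.5, 3.8]
eef_pos: [0.5196, 0.1201, 0.0707]
ft_force: [0.9, -2.2, 2.3]
```

```bash

python3 -m handwheel '{"linear":[[0,0.001,0],[0,0.001,0]],"rotation":[[0,0,0],[0,0,0]],"gripper":[1,1]}'|grep -E 'eef|ft_'
python3 -m handwheel '{"linear":[[0,0.001,0],[0,0.001,0]],"rotation":[[0,0,0],[0,0,0]],"gripper":[1,1]}'|grep -E 'eef|ft_'
```

```text
eef_pos: [0.5196, 0.1211, 0.0707]
ft_force: [0.8, -5.2, 6.2]
eef_pos: [0.52, 0.1235, 0.0709]
ft_force: [-0.6, -3.9, 6.5]
```

```bash

python3 -m handwheel '{"linear":[[0,0.001,-0.0002],[0,0.001,-0.0001]],"rotation":[[0,0,0],[0,0,0]],"gripper":[1,1]}'|grep -E 'eef|ft_'
python3 -m handwheel '{"linear":[[0,0.001,-0.0001],[0,0.001,0]],"rotation":[[0,0,0],[0,0,0]],"gripper":[1,1]}'|grep -E 'eef|ft_'
```

```text
eef_pos: [0.5205, 0.1264, 0.071]
ft_force: [0.1, -2.2, 3.9]
eef_pos: [0.5209, 0.1283, 0.0711]
ft_force: [-1.0, -2.6, 3.9]
```

```bash
python3 st.py
```

```text
13.325 [0.5209 0.1283 0.0711] tiltdeg [-0.52  0.1 ] yang 79.04 [-1.   -2.57  3.85] [-0.63 -0.09 -0.08] 0.0221
```

```bash

python3 -m handwheel '{"linear":[[0,0.001,0],[0,0.001,-0.0001],[0,0.001,0]],"rotation":[[0,0,0],[0,0,0],[0,0,0]],"gripper":[1,1,1]}'|grep -E 'eef|ft_'
python3 -m handwheel '{"linear":[[0,0.001,-0.0001],[0,0.001,0],[0,0.001,0]],"rotation":[[0,0,0],[0,0,0],[0,0,0]],"gripper":[1,1,1]}'|grep -E 'eef|ft_'
```

```text
eef_pos: [0.5216, 0.1312, 0.0711]
ft_force: [-0.5, -1.9, 1.4]
eef_pos: [0.5222, 0.1341, 0.0712]
ft_force: [0.1, -0.7, 0.4]
```

```bash

python3 -m handwheel '{"linear":[[0,0.001,0.0002],[0,0.001,0]],"rotation":[[0,0,0],[0,0,0]],"gripper":[1,1]}'|grep -E 'eef|ft_'
python3 -m handwheel '{"linear":[[0,0.001,0],[0,0.001,0]],"rotation":[[0,0,0],[0,0,0]],"gripper":[1,1]}'|grep -E 'eef|ft_'
```

```text
eef_pos: [0.5227, 0.1358, 0.0712]
ft_force: [0.5, -1.3, 0.8]
eef_pos: [0.5231, 0.1379, 0.0712]
ft_force: [0.1, -1.6, 1.7]
```

```bash

python3 -m handwheel '{"linear":[[0,0.001,0.0001],[0,0.001,0]],"rotation":[[0,0,0],[0,0,0]],"gripper":[1,1]}'|grep -E 'eef|ft_'
python3 -m handwheel '{"linear":[[0,0.001,0],[0,0.001,0]],"rotation":[[0,0,0],[0,0,0]],"gripper":[1,1]}'|grep -E 'eef|ft_'
```

```text
eef_pos: [0.5233, 0.1388, 0.0712]
ft_force: [-1.1, -3.6, 4.5]
eef_pos: [0.5235, 0.1398, 0.0713]
ft_force: [-1.8, -6.6, 7.6]
```

```bash

python3 -m handwheel '{"linear":[[0,0.0005,-0.0002],[0,0.001,-0.0001]],"rotation":[[0,0,0],[0,0,0]],"gripper":[1,1]}'|grep -E 'eef|ft_'
python3 -m handwheel '{"linear":[[0,0.001,-0.0001],[0,0.001,0]],"rotation":[[0,0,0],[0,0,0]],"gripper":[1,1]}'|grep -E 'eef|ft_'
```

```text
eef_pos: [0.5245, 0.1433, 0.0716]
ft_force: [-0.7, -1.0, 3.9]
eef_pos: [0.5248, 0.1455, 0.0716]
ft_force: [-0.5, -3.0, 4.8]
```

```bash

python3 -m handwheel '{"linear":[[0,0.001,0],[0,0.001,0],[0,0.001,0]],"rotation":[[0,0,0],[0,0,0],[0,0,0]],"gripper":[1,1,1]}'|grep -E 'eef|ft_'
python3 -m handwheel '{"linear":[[0,0.001,0],[0,0.001,0],[0,0.001,0]],"rotation":[[0,0,0],[0,0,0],[0,0,0]],"gripper":[1,1,1]}'|grep -E 'eef|ft_'
```

```text
eef_pos: [0.5252, 0.148, 0.0716]
ft_force: [-0.8, -3.0, 4.6]
eef_pos: [0.5257, 0.1509, 0.0716]
ft_force: [-0.2, -2.8, 5.7]
```

```bash

python3 -m handwheel '{"linear":[[0,0.001,-0.0001],[0,0.001,0],[0,0.001,0]],"rotation":[[0,0,0],[0,0,0],[0,0,0]],"gripper":[1,1,1]}'|grep -E 'eef|ft_'
python3 -m handwheel '{"linear":[[0,0.001,0],[0,0.001,0]],"rotation":[[0,0,0],[0,0,0]],"gripper":[1,1]}'|grep -E 'eef|ft_'
```

```text
eef_pos: [0.5263, 0.1541, 0.0716]
ft_force: [0.1, -2.5, 4.7]
eef_pos: [0.5266, 0.156, 0.0716]
ft_force: [-0.0, -3.7, 4.7]
```

y ≈ -12 mm with the force steady. I'll raise a little for the next rib.

```bash

python3 -m handwheel '{"linear":[[0,0.001,-0.0001],[0,0.001,0]],"rotation":[[0,0,0],[0,0,0]],"gripper":[1,1]}'|grep -E 'eef|ft_'
python3 -m handwheel '{"linear":[[0,0.001,-0.0001],[0,0.001,0]],"rotation":[[0,0,0],[0,0,0]],"gripper":[1,1]}'|grep -E 'eef|ft_'
```

```text
eef_pos: [0.5268, 0.1574, 0.0716]
ft_force: [-1.4, -4.9, 5.3]
eef_pos: [0.527, 0.1583, 0.0717]
ft_force: [-1.9, -6.3, 7.5]
```

```bash

python3 -m handwheel '{"linear":[[0,0.0005,-0.0002],[0,0.001,-0.0001]],"rotation":[[0,0,0],[0,0,0]],"gripper":[1,1]}'|grep -E 'eef|ft_'
python3 -m handwheel '{"linear":[[0,0.001,0],[0,0.001,0]],"rotation":[[0,0,0],[0,0,0]],"gripper":[1,1]}'|grep -E 'eef|ft_'
python3 st.py
python3 - <<'E'
from h import *
p,d=bot.snapshot("scene");r,c=slice(175,275),slice(235,350)
cv2.imwrite("pics/mid.png",cv2.convertScaleAbs(cv2.resize(p[r,c,::-1],None,fx=5,fy=5,interpolation=cv2.INTER_CUBIC),alpha=1.7))
E
```

```text
eef_pos: [0.5275, 0.161, 0.072]
ft_force: [-0.2, -3.0, 3.7]
eef_pos: [0.5279, 0.1636, 0.072]
ft_force: [-0.5, -2.9, 5.1]
17.95 [0.5279 0.1636 0.072 ] tiltdeg [-0.5   0.11] yang 79.04 [-0.49 -2.94  5.14] [-0.77 -0.11 -0.11] 0.0218
```

View pics/mid.png

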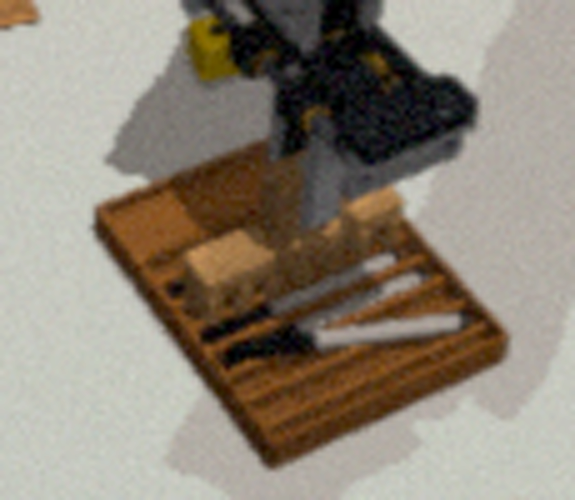

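The picture shows one pen already in a groove behind the rake (tip at (175,290)) and pen_b lying in a groove just ahead at (300,300). pen_c is still askew at (345,335), over pen_d. I'll continue.

```bash

python3 -m handwheel '{"linear":[[0,0.0012,0],[0,0.0012,0],[0,0.0012,0],[0,0.0012,0]],"rotation":[[0,0,0],[0,0,0],[0,0,0],[0,0,0]],"gripper":[1,1,1,1]}'|grep -E 'eef|ft_'
python3 -m handwheel '{"linear":[[0,0.0012,0],[0,0.0012,0],[0,0.0012,0]],"rotation":[[0,0,0],[0,0,0],[0,0,0]],"gripper":[1,1,1]}'|grep -E 'eef|ft_'
```

```text
eef_pos: [0.5289, 0.1682, 0.072]
ft_force: [-0.9, -1.8, 4.0]
eef_pos: [0.5297, 0.1717, 0.072]
ft_force: [-0.5, -3.6, 3.7]
```

```bash

python3 -m handwheel '{"linear":[[0,0.001,0],[0,0.001,0],[0,0.001,0]],"rotation":[[0,0,0],[0,0,0],[0,0,0]],"gripper":[1,1,1]}'|grep -E 'eef|ft_'
python3 -m handwheel '{"linear":[[0,0.001,0],[0,0.001,0],[0,0.001,0]],"rotation":[[0,0,0],[0,0,0],[0,0,0]],"gripper":[1,1,1]}'|grep -E 'eef|ft_'
```

```text
eef_pos: [0.5302, 0.1746, 0.072]
ft_force: [-0.4, -2.9, 4.1]
eef_pos: [0.5307, 0.177, 0.0721]
ft_force: [-1.0, -4.0, 5.2]
```

```bash

python3 -m handwheel '{"linear":[[0,0.001,-0.0001],[0,0.001,0],[0,0.001,0]],"rotation":[[0,0,0],[0,0,0],[0,0,0]],"gripper":[1,1,1]}'|grep -E 'eef|ft_'
python3 -m handwheel '{"linear":[[0,0.001,0],[0,0.001,0],[0,0.001,0]],"rotation":[[0,0,0],[0,0,0],[0,0,0]],"gripper":[1,1,1]}'|grep -E 'eef|ft_'
```

```text
eef_pos: [0.5314, 0.1808, 0.0722]
ft_force: [0.7, -1.5, 5.0]
eef_pos: [0.5319, 0.1834, 0.0722]
ft_force: [0.1, -2.5, 4.9]
```

```bash

python3 -m handwheel '{"linear":[[0,0.0012,0],[0,0.0012,0],[0,0.0012,0],[0,0.0012,0]],"rotation":[[0,0,0],[0,0,0],[0,0,0],[0,0,0]],"gripper":[1,1,1,1]}'|grep -E 'eef|ft_'
python3 -m handwheel '{"linear":[[0,0.0012,0],[0,0.0012,0],[0,0.0012,0],[0,0.0012,0]],"rotation":[[0,0,0],[0,0,0],[0,0,0],[0,0,0]],"gripper":[1,1,1,1]}'|grep -E 'eef|ft_'
```

```text
eef_pos: [0.5328, 0.1881, 0.0722]
ft_force: [-1.0, -2.1, 6.1]
eef_pos: [0.5337, 0.1929, 0.0722]
ft_force: [-0.9, -2.9, 3.9]
```

```bash

python3 -m handwheel '{"linear":[[0,0.001,0],[0,0.001,0],[0,0.001,0]],"rotation":[[0,0,0],[0,0,0],[0,0,0]],"gripper":[1,1,1]}'|grep -E 'eef|ft_'
python3 -m handwheel '{"linear":[[0,0.001,0],[0,0.001,0],[0,0.001,0]],"rotation":[[0,0,0],[0,0,0],[0,0,0]],"gripper":[1,1,1]}'|grep -E 'eef|ft_'
```

```text
eef_pos: [0.5343, 0.1958, 0.0722]
ft_force: [-0.9, -2.3, 4.7]
eef_pos: [0.5349, 0.199, 0.0722]
ft_force: [-0.9, -2.0, 4.2]
```

```bash

python3 -m handwheel '{"linear":[[0,0.001,0],[0,0.001,0],[0,0.001,0]],"rotation":[[0,0,0],[0,0,0],[0,0,0]],"gripper":[1,1,1]}'|grep -E 'eef|ft_'
python3 -m handwheel '{"linear":[[0,0.001,0],[0,0.001,0.0001],[0,0.001,0]],"rotation":[[0,0,0],[0,0,0],[0,0,0]],"gripper":[1,1,1]}'|grep -E 'eef|ft_'
```

```text
eef_pos: [0.5353, 0.2016, 0.0721]
ft_force: [-1.3, -2.7, 3.4]
eef_pos: [0.5359, 0.2045, 0.0721]
ft_force: [-0.5, -2.4, 3.7]
```

```bash

python3 -m handwheel '{"linear":[[0,0.001,0],[0,0.001,0],[0,0.001,0]],"rotation":[[0,0,0],[0,0,0],[0,0,0]],"gripper":[1,1,1]}'|grep -E 'eef|ft_'
python3 - <<'E'
from h import *
p,d=bot.snapshot("scene");r,c=slice(175,275),slice(235,350)
cv2.imwrite("pics/mid2.png",cv2.convertScaleAbs(cv2.resize(p[r,c,::-1],None,fx=5,fy=5,interpolation=cv2.INTER_CUBIC),alpha=1.7))
E
```

```text
eef_pos: [0.5366, 0.2076, 0.0721]
ft_force: [-0.5, -2.5, 3.9]
```

View pics/mid2.png

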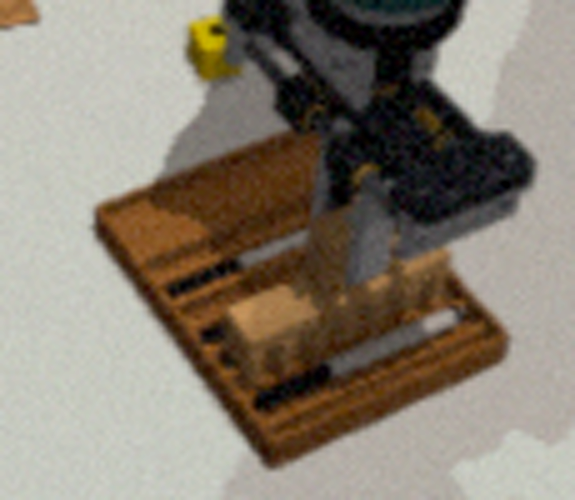

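The first pen lies in its groove at (235,260) and two tips show at (210,330) and (228,355). pen_c, ahead of the rake at (350,355), is now parallel to the grooves. I'll continue to the far wall.

```bash

python3 -m handwheel '{"linear":[[0,0.0012,0],[0,0.0012,0],[0,0.0012,0],[0,0.0012,0]],"rotation":[[0,0,0],[0,0,0],[0,0,0],[0,0,0]],"gripper":[1,1,1,1]}'|grep -E 'eef|ft_'
python3 -m handwheel '{"linear":[[0,0.001,0],[0,0.001,0],[0,0.001,0]],"rotation":[[0,0,0],[0,0,0],[0,0,0]],"gripper":[1,1,1]}'|grep -E 'eef|ft_'
```

```text
eef_pos: [0.5375, 0.2123, 0.0721]
ft_force: [-0.3, -1.6, 3.1]
eef_pos: [0.5381, 0.2152, 0.072]
ft_force: [-0.3, -2.6, 3.1]
```

```bash

python3 -m handwheel '{"linear":[[0,0.001,0.0001],[0,0.001,0.0001],[0,0.001,0]],"rotation":[[0,0,0],[0,0,0],[0,0,0]],"gripper":[1,1,1]}'|grep -E 'eef|ft_'
python3 -m handwheel '{"linear":[[0,0.001,0],[0,0.001,0.0001],[0,0.001,0]],"rotation":[[0,0,0],[0,0,0],[0,0,0]],"gripper":[1,1,1]}'|grep -E 'eef|ft_'
```

```text
eef_pos: [0.5387, 0.2188, 0.0718]
ft_force: [-0.3, -1.2, 1.4]
eef_pos: [0.539, 0.2209, 0.0717]
ft_force: [-1.2, -2.8, 3.4]
```

```bash

python3 -m handwheel '{"linear":[[0,0.001,0],[0,0.001,0],[0,0.001,0],[0,0.001,0]],"rotation":[[0,0,0],[0,0,0],[0,0,0],[0,0,0]],"gripper":[1,1,1,1]}'|grep -E 'eef|ft_'
python3 -m handwheel '{"linear":[[0,0.001,0],[0,0.001,0],[0,0.001,0],[0,0.001,0]],"rotation":[[0,0,0],[0,0,0],[0,0,0],[0,0,0]],"gripper":[1,1,1,1]}'|grep -E 'eef|ft_'
```

```text
eef_pos: [0.5399, 0.2251, 0.0717]
ft_force: [-0.2, -1.5, 2.5]
eef_pos: [0.5407, 0.229, 0.0717]
ft_force: [-0.8, -1.1, 1.9]
```

```bash

python3 -m handwheel '{"linear":[[0,0.001,0.0001],[0,0.001,0],[0,0.001,0]],"rotation":[[0,0,0],[0,0,0],[0,0,0]],"gripper":[1,1,1]}'|grep -E 'eef|ft_'
python3 -m handwheel '{"linear":[[0,0.001,0],[0,0.001,0],[0,0.001,0]],"rotation":[[0,0,0],[0,0,0],[0,0,0]],"gripper":[1,1,1]}'|grep -E 'eef|ft_'
```

```text
eef_pos: [0.5413, 0.2319, 0.0717]
ft_force: [-0.2, -1.5, 3.0]
eef_pos: [0.542, 0.2349, 0.0717]
ft_force: [0.6, -1.3, 2.1]
```

```bash

python3 -m handwheel '{"linear":[[0,0.001,0.0001],[0,0.001,0.0001]],"rotation":[[0,0,0],[0,0,0]],"gripper":[1,1]}'|grep -E 'eef|ft_'
python3 -m handwheel '{"linear":[[0,0.001,0.0001],[0,0,0],[0,0,0],[0,0,0]],"rotation":[[0,0,0],[0,0,0],[0,0,0],[0,0,0]],"gripper":[1,1,1,1]}'|grep -E 'eef|ft_'
python3 st.py
```

```text
eef_pos: [0.5423, 0.2374, 0.0714]
ft_force: [0.7, -0.6, 1.1]
eef_pos: [0.5423, 0.2382, 0.0713]
ft_force: [0.4, 0.9, 0.6]
27.425 [0.5423 0.2382 0.0713] tiltdeg [-0.5   0.12] yang 79.04 [0.44 0.95 0.63] [ 0.18 -0.1   0.06] 0.0217
```

```bash

python3 -m handwheel '{"linear":[[0,0.001,0.0002],[0,0.001,0.0001],[0,0,0]],"rotation":[[0,0,0],[0,0,0],[0,0,0]],"gripper":[1,1,1]}'|grep -E 'eef|ft_'
python3 -m handwheel '{"linear":[[0,0,0.0001],[0,0,0],[0,0,0]],"rotation":[[0,0,0],[0,0,0],[0,0,0]],"gripper":[1,1,1]}'|grep -E 'eef|ft_'
python3 st.py
```

```text
eef_pos: [0.5427, 0.2393, 0.0711]
ft_force: [-0.7, -1.3, 2.0]
eef_pos: [0.5428, 0.2394, 0.0711]
ft_force: [-2.0, -1.2, 3.8]
28.175 [0.5428 0.2394 0.0711] tiltdeg [-0.5   0.08] yang 79.01 [-2.05 -1.16  3.76] [-0.66  0.09 -0.09] 0.0216
```

The comb reached the far wall region in steady light contact. I'll lift, carry the rake above the mat, and check the pens.

```bash

python3 -m handwheel '{"linear":[[0,0,-0.01],[0,0,-0.03],[0,0,-0.03],[0,0,-0.03],[0,0,0]],"rotation":[[0,0,0],[0,-0.5,0],[0,0,0],[0,0,4.9],[0,0,4.9]],"gripper":[1,1,1,1,1]}'|grep -E 'eef|ft_'
python3 -m handwheel '{"linear":[[-0.0195,-0.048,0],[-0.0195,-0.048,0],[-0.0195,-0.048,0],[-0.0195,-0.048,0],[-0.0195,-0.048,0],[-0.0195,-0.048,0],[-0.0195,-0.048,0],[-0.0195,-0.048,0]],"rotation":[[0,0,0],[0,0,0],[0,0,0],[0,0,0],[0,0,0],[0,0,0],[0,0,0],[0,0,0]],"gripper":[1,1,1,1,1,1,1,1]}'|grep -E 'eef|ft_'
python3 -m handwheel '{"linear":[[0,0,0.03],[0,0,0]],"rotation":[[0,0,0],[0,0,0]],"gripper":[1,1]}'
python3 st.py "[.553,-.174,.0594]"
python3 - <<'E'
from h import *
ims=[]
for n,(r,c) in dict(top=(slice(165,250),slice(165,255)),scene=(slice(140,275),slice(175,350))).items():
    p,d=bot.snapshot(n);x=p[r,c,::-1];ims.append(cv2.convertScaleAbs(cv2.resize(x,None,fx=400/x.shape[0],fy=400/x.shape[0],interpolation=cv2.INTER_CUBIC)[:,:], alpha=1.7))
    np.savez(n+"3.npz",p=p,d=d)
im=np.hstack(ims);im=cv2.resize(im,(800,int(800*im.shape[0]/im.shape[1])));cv2.imwrite("pics/after.png",im)
E
```

```text
eef_pos: [0.5448, 0.2412, 0.1738]
ft_force: [0.1, -0.1, -2.0]
eef_pos: [0.5533, -0.1757, 0.1712]
ft_force: [0.5, 0.6, -1.5]
clock: 30.05
eef_pos: [0.5512, -0.1739, 0.1393]
tcp_rot: [-0.566, -3.086, -0.002]
ft_force: [-0.1, 0.6, -1.7]
finger_gap: 0.0215
grip_force: 45.0
30.05 [ 0.5512 -0.1739  0.1393] tiltdeg [-0.24  0.12] yang 69.2 [-0.08  0.59 -1.68] [ 0.05  0.04 -0.01] 0.0215
tool delta [-0.0021  0.0005  0.0799]
```

View pics/after.png

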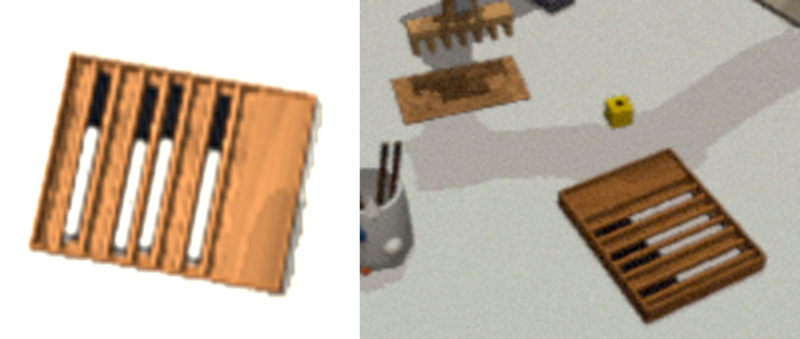

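All four pens lie in grooves in the top view, at (88,155), (137,170), (163,165) and (210,180). I'll set the rake down on the mat.

```bash

python3 -m handwheel '{"linear":[[0,0,0.03],[0,0,0.025],[0,0,0.015],[0,0,0.005],[0,0,0.002],[0,0,0.001],[0,0,0]],"rotation":[[0,-0.2,0],[0,0,0],[0,0,0],[0,0,0],[0,0,0],[0,0,0],[0,0,0]],"gripper":[1,1,1,1,1,1,1]}'|grep -E 'eef|ft_'
python3 st.py "[.553,-.174,.0594]"
python3 -m handwheel '{"linear":[[0,0,0.0007],[0,0,0.0005],[0,0,0]],"rotation":[[0,0,0],[0,0,0],[0,0,0]],"gripper":[1,1,1]}'|grep -E 'eef|ft_'
```

```text
eef_pos: [0.5533, -0.1749, 0.0635]
ft_force: [-0.2, 0.1, -1.9]
31.025 [ 0.5533 -0.1749  0.0635] tiltdeg [ 0.24 -0.08] yang 69.23 [-0.16  0.13 -1.85] [ 0.01 -0.01  0.04] 0.0217
tool delta [0.0007 0.0007 0.0041]
eef_pos: [0.553, -0.1748, 0.0617]
ft_force: [0.1, -0.6, -2.1]
```

```bash

python3 -m handwheel '{"linear":[[0,0,0.001],[0,0,0.0005],[0,0,0]],"rotation":[[0,0.2,0],[0,0,0],[0,0,0]],"gripper":[1,1,1]}'|grep -E 'eef|ft_'
python3 -m handwheel '{"linear":[[0,0,0.0004],[0,0,0.0003],[0,0,0]],"rotation":[[0,0,0],[0,0,0],[0,0,0]],"gripper":[1,1,1]}'|grep -E 'eef|ft_'
python3 -m handwheel '{"linear":[[0,0,0.0002],[0,0,0]],"rotation":[[0,0,0],[0,0,0]],"gripper":[1,1]}'|grep -E 'eef|ft_'
```

```text
eef_pos: [0.5529, -0.1748, 0.0602]
ft_force: [0.5, -1.6, -1.3]
eef_pos: [0.553, -0.1747, 0.0595]
ft_force: [-0.2, 0.2, -1.4]
eef_pos: [0.553, -0.1748, 0.0594]
ft_force: [-0.9, -0.3, -0.4]
```

Light contact is felt. I'll press slightly, release, and retreat upward.

```bash

python3 -m handwheel '{"linear":[[0,0,0.0002],[0,0,0],[0,0,0],[0,0,0],[0,0,0],[0,0,0],[0,0,0],[0,0,0]],"rotation":[[0,0,0],[0,0,0],[0,0,0],[0,0,0],[0,0,0],[0,0,0],[0,0,0],[0,0,0]],"gripper":[1,1,0.6,0.3,0.1,0,0,0]}'
python3 -m handwheel '{"linear":[[0,0,-0.01],[0,0,-0.03],[0,0,-0.05],[0,0,-0.05],[0,0,0],[0,0,0]],"rotation":[[0,0,0],[0,0,0],[0,0,0],[0,0,0],[0,0,0],[0,0,0]],"gripper":[0,0,0,0,0,0]}'
python3 - <<'E'
from h import *
p,d=bot.snapshot("scene");W=dep("scene",d);s=np.zeros((384,512),bool);s[145:190,180:250]=1
for a,b in((.06,.106),(.037,.054)):
    G=W[s&(W[...,2]>a)&(W[...,2]<b)][:,:2].astype(np.float32);print(len(G),cv2.minAreaRect(G))
x=p[140:275,175:350,::-1];cv2.imwrite("pics/end.png",cv2.convertScaleAbs(cv2.resize(x,None,fx=4,fy=4,interpolation=cv2.INTER_CUBIC),alpha=1.7))
E
```

```text
clock: 33.4
eef_pos: [0.553, -0.1748, 0.0591]
tcp_rot: [-0.566, -3.09, -0.0]
ft_force: [-0.1, -0.2, -0.1]
finger_gap: 0.0778
grip_force: 0.0
clock: 34.15
eef_pos: [0.5525, -0.1746, 0.1992]
tcp_rot: [-0.566, -3.09, -0.0]
ft_force: [0.1, 0.2, -0.1]
finger_gap: 0.0937
grip_force: 0.0
151 ((0.5542477965354919, -0.17237748205661774), (0.025787191465497017, 0.0398738831281662), 65.00778198242188)
249 ((0.5543078184127808, -0.17236599326133728), (0.03257958963513374, 0.13128380477428436), 67.7693099975586)
```

View pics/end.png

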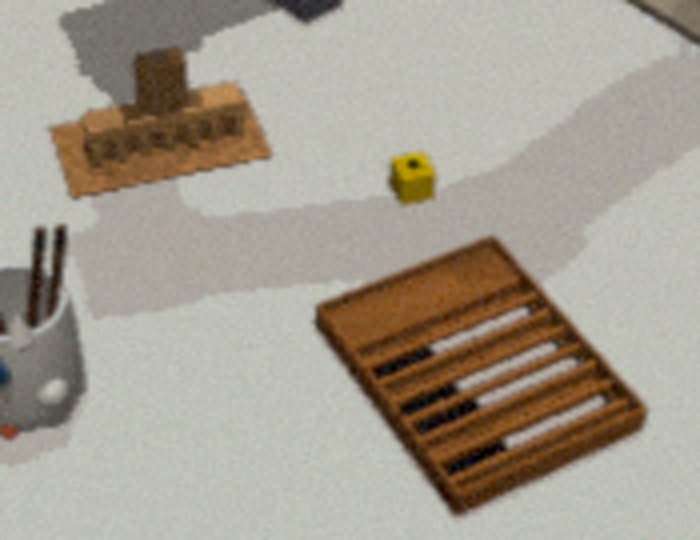

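The rake stands upright and central on its mat at (165,125), the four pens lie in their grooves at (385–610, 310–470), and the sharpener at (412,178) looks untouched. I'm handing in.

```bash
python3 -c "
from station import bot
print(bot.job_done())"
```

```text
the job is handed in; nothing more can be done
None
```

I handed the job in at about 34 s: all four pens lie in grooves after one combing pass, at about 2–9 N by my readings, and the rake stands upright and central on its mat; no verdict came back.

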